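# Hang the slide carrier to dry and switch the dryer on

### The arm

A 7-joint arm with a two-finger parallel gripper is mounted at the origin on the work surface. World frame = base frame: x ahead of the robot, y to its left, z up, the work surface at z = 0. Lengths are in m, angles in degrees, forces in N, time in s.
With the tool pointing down it reaches from about 0.425 to 0.875 m from the base axis. Payload 4.7 kg.
Tool frame: the origin (TCP) lies at the very end of the fingers, on their centre line; the grasp point (between the pads) lies 19 mm behind it; z points along the fingers, x is the direction in which the jaws open and shut, and the axes are right-handed (so a half turn about z gives the same grasp; the last joint's range is limited). The gripper opens to 87 mm and grips with 3 to 60 N. Pads are 19 mm wide; open, the fingers measure 117 mm over their backs; the gripper's body (75 mm by 190 mm) begins 51 mm behind the grasp point.
Start: joints at [-70.296, 18.392, -4.016, 83.108, 1.295, 78.541, -3.26], TCP at [0.211, 0.615, 0.223] pointing down, gripper open.
Joint ranges: [-163.93, 163.93], [-17.29, 119.83], [-79.2, 71.16], [3.27, 140.29], [-89.18, 269.18], [5.43, 117.66], [-154.24, 154.24]. Speed limits (degrees/s): [147.25, 147.25, 180, 180, 180, 180, 180].

### API

Orientations are given as [roll, pitch, yaw] about the fixed x, y, z axes, in that order (R = Rz(yaw) Ry(pitch) Rx(roll)).
In Python, from cell import sensors, vision, env gives the robot as it stands.
- The arm moves only by the shell command python3 -m inch 'ROWS' [OPENING] [FORCE]. ROWS is a JSON object of lists of equal length, an entry for each row: "dp": the shift along the tool's x, y, z in m, a list of three; "turn": the turn about the tool's z in degrees. A call has 1 to 8 rows; each row shifts and turns the commanded pose from where the row before left it, along the tool's axes as they then stand; what a row does not reach is not made up. A row lasts 1/8 s, in which the tool goes at most 62.5 mm and 10.7 degrees, less where a joint would pass 70% of its speed; a pose out of reach is approached as far as the arm can. A call is refused whole if a number of a shift passes 0.0625 or a number of a turn 10.7, either way. A call with a gripper value outside its range is refused whole. OPENING is the closure, from -1 (fully open) to 1 (shut), set as the call begins (- or left out, the last holds). The fingers move at their own pace and stop on an object; FORCE is the grip in N (left out, the last holds). Time passes only in rows, so rows that do not move let the fingers close. It gives the time, the measured TCP pose, the force and the opening at its end, in the units of the state.
- sensors.get_obs(): the state, without advancing time (a new reading comes with each control period).
- vision.read_camera(name): name is "scene" or "side" or "wrist"; returns the picture (400x640x3 uint8, blue, green, red); there is no depth.
- vision.get_calibration(name): a dict with "K" (3x3 intrinsics, pixels), "k1" (the pictures are not rectified: a ray, as slopes to the right and down, at radius r is drawn at 1 + k1 r^2 times it, then the intrinsics apply), "pose" (4x4, takes a point from camera to world coordinates). Camera axes: x right, y down, z forward; pixel columns grow to the right and rows downward; lengths in m; the calibration is good to about 2 mm. A picture is of the moment at which its call begins: read the wrist's pose just before it. get_calibration takes no time and is no camera call; for the wrist camera it gives the pose at the moment of the call.
- env.sign_off(): hands the job in, once; it reports no verdict.
The state is a dict: "time_s": time; "qpos": joint angles; "joint_velocities": joint speeds; "effort": joint torques, N m; "tool_pos": TCP position; "tool_rot": TCP orientation; "force": force on the tool from outside, world axes, zero at the start; "wrist_torque": the same for the moment, N m; "grip_width": finger opening in m.
Only numpy, scipy, OpenCV 4.12 (cv2) and the standard library are available. Lean on these libraries where they do the work, as an engineer would, in place of code of your own. Each camera call takes 0.05 s, during which the arm holds its last target.

### The job

Hang the slide carrier that has the side slot on the drying stand: slide its slot sideways over the stand's pin, behind the pin's head, then lower it until the pin sits in the top of the notch, and let go so that it hangs still. Then switch on the dryer by pushing its lever fully over, away from the robot. Leave the spare carrier (the one with a closed hole) and the other things on the bench where they are.

Things in the scene. Friction and masses are not known exactly. Their poses are not given: they have to be found in the camera images.
- carrier: Slide carrier to hang, loose, 0.17-0.31 kg, standing upright. Origin: centre of its underside; z up, x along its plate's thickness, y along its width. Foot: steel rack of glass slides 36 (x) x 84 (y) x 32 mm high. From it rises an aluminium plate 8 mm thick (x), 60 mm wide (y), up to z = 135 mm, with an L-shaped slot open at its +y edge (see slot_mouth, notch) and a grip tab on top (see tab).
- notch (a point): Point of the carrier 109 mm above its underside (x = y = 0): where the pin's axis lies when the 8 mm pin sits in the top of the notch and the carrier hangs. The notch is 14 mm wide (y = -7 to 7 mm) and rises from the inner end of the slot's level channel to z = 113 mm. Axes as the carrier's.
- slot_mouth (a point): Point of the carrier at (0, 30, 92) mm: the open mouth of the slot's level channel in the plate's +y edge, at mid-height. The channel is 14 mm high (z = 85 to 99 mm) and runs in from here to y = -7 mm, where the notch goes up. Turned half round, the carrier hangs just as well, the pin entering from the other side.
- tab (a point): Point of the carrier at (0, 0, 169) mm: a good place to grip, in the grip tab on top of the plate. The tab is 12 mm thick (x), 36 mm wide (y), from z = 135 to 190 mm.
- spare: Spare slide carrier, loose, same rack, plate and tab, but its plate has only a closed hole and no opening at the edge. Leave it alone. It stands where the carrier could also stand (the two places are swapped at random). Origin and axes as the carrier's.
- stand: Drying stand, fixed. Origin: foot of its round post (16 mm diameter, top z = 175 mm) on the bench; x is the way the pin points, away from the robot within 20 degrees. Base and drip pan up to 22 mm high, x = -50 to 100, y = -75 to 75 mm. Level pin 8 mm diameter along x at z = 165 mm, with a collar (x = 34 to 38 mm) and an end head (x = 58 to 63 mm), both 22 mm diameter.
- pin (a point): Point on the pin's axis midway between collar and head (48, 0, 165 mm from the stand's origin); the carrier's plate goes here, in the 20 mm gap between them. Axes as the stand's.
- dryer: Cold-air dryer, fixed: white box 120 (x) x 100 (y) x 110 mm high, round grille on its -y side. Origin: centre of its underside; x points away from the robot within about 17 degrees. The lever stands on the middle of its top.
- switch (a joint): Angle of the dryer's toggle lever, rad: 0 = off (leaning to the dryer's -x, towards the robot), 1.0 = fully over to its +x (on). Starts at 0 to 0.25; stays where it is left and turns easily about the dryer's y axis.
- switch_tip (a point): Centre of the rounded end of the lever; it travels along the dryer's x in an arc as the lever is thrown (about 70 mm from its pivot).
- jar: Lidded glass jar 52 mm across, 50 mm high, among the carriers. Loose bystander; origin: centre of its underside.
- dish_a: Shut petri dish 90 mm across, 15 mm high. Loose bystander; origin: centre of its underside.
- dish_b: Shut petri dish 80 mm across, 15 mm high. Loose bystander; origin: centre of its underside.
- tweezers: Steel tweezers 130 mm long, lying flat. Loose bystander; origin: centre of its underside.
- flask: Green conical flask 72 mm across, 104 mm high. Loose bystander; origin: centre of its underside.
- beaker: Glass beaker 66 mm across, 85 mm high. Loose bystander; origin: centre of its underside.
- slidebox: Grey slide box 90 x 45 x 30 mm. Loose bystander; origin: centre of its underside.
Things that resemble listed ones, but are neither listed nor needed, are in the scene too. Leave any purple look-alike of the stand alone.

How it is judged:
By the outcome, as a careful person would: the job done as asked, in the order asked, and still so for the second after the job is handed in, with the robot touching nothing.
It also fails if it takes over 54 s, if anything falls off the work surface, if the arm or the gripper's body presses on something with over 40 N, if the wrist force passes 120 N, or if a joint passes its speed limit or range.

## Working session

There is one attempt and no reset: what is moved stays moved. The work goes in short steps, Python scripts to look and compute and a shell command to move; the robot and the scene stay as the last step left them, time stands still between calls to the robot, and variables do not carry over. Pictures are saved under pics/ and viewed, and the job is handed in when it is done.

```bash
ls; mkdir -p pics; python3 - <<'E'
from cell import sensors, vision, env
import cv2
print(sensors.get_obs())
for n in ["scene","side","wrist"]:
    c=vision.get_calibration(n); print(n,c)
    cv2.imwrite(f"pics/{n}0.png",vision.read_camera(n))
E
```

```text
pics
{'time_s': 0.0, 'qpos': array([-70.29506385,  18.43773924,  -4.01578993,  83.17464121,
         1.29460252,  78.54181921,  -3.26012369]), 'joint_velocities': array([ 0.00217086, -0.06493494, -0.03157915,  0.01887838,  0.06557153,
       -0.00915807, -0.07216539]), 'effort': array([ 3.20015688e-04, -4.91300368e+01, -4.03867643e-01, -3.12523770e+01,
       -6.38387399e-02,  4.35626437e-02,  1.38022688e-04]), 'tool_pos': array([0.21037757, 0.61442278, 0.22147881]), 'tool_rot': array([1.79994643e+02, 1.08975960e-01, 7.11048448e+01]), 'force': array([-0.08892068, -0.28803929, -0.75281026]), 'wrist_torque': array([ 0.00658911, -0.01269273, -0.02868251]), 'grip_width': 0.08731883670376894}
scene {'K': array([[499.05054828,   0.        , 322.03680947],
       [  0.        , 499.05054828, 199.08870569],
       [  0.        ,   0.        ,   1.        ]]), 'k1': -0.10647948862999801, 'pose': array([[ 0.60242588,  0.47159671, -0.64395621,  1.38046172],
       [ 0.79797693, -0.37381625,  0.47275177, -0.65127137],
       [-0.01777312, -0.7986601 , -0.60151988,  0.97584138],
       [ 0.      
[... 242 characters left out ...]
ose': array([[ 0.91068411, -0.2707252 ,  0.31202936,  0.14136754],
       [-0.41308653, -0.60362294,  0.68190825, -0.81517091],
       [ 0.00373833, -0.74989813, -0.66154275,  0.90418924],
       [ 0.        ,  0.        ,  0.        ,  1.        ]])}
wrist {'K': array([[294.81087119,   0.        , 320.17940165],
       [  0.        , 294.81087119, 202.26663467],
       [  0.        ,   0.        ,   1.        ]]), 'k1': 0.009940454204345573, 'pose': array([[ 0.32375773,  0.91901361,  0.22493315,  0.14911802],
       [ 0.94613487, -0.31368921, -0.08017413,  0.63679865],
       [-0.00312201,  0.23877409, -0.97107012,  0.38427957],
       [ 0.        ,  0.        ,  0.        ,  1.        ]])}
```

View pics/scene0.png

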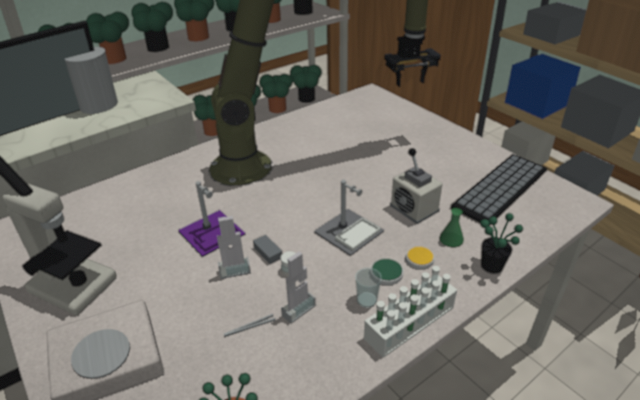

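View pics/side0.png

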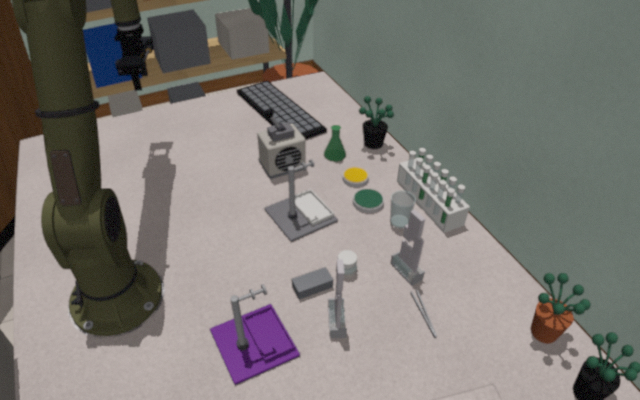

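View pics/wrist0.png

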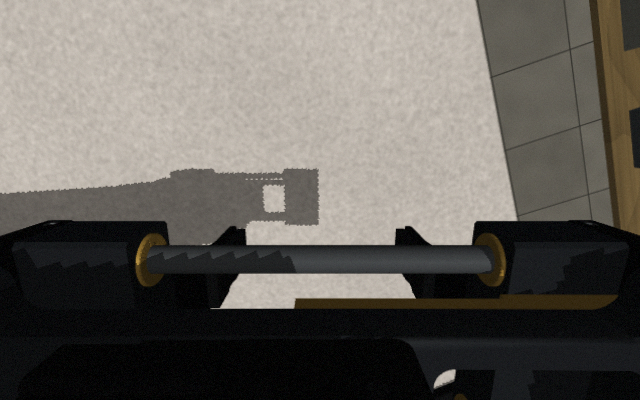

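The scene view shows candidate carriers at (232,250) and (296,287), the grey stand at (347,225), the purple look-alike at (210,232), and the dryer at (415,195). The side view shows the carriers at (338,300) and (408,255). I'll enlarge them next.

```bash
cat > h.py <<'E'
import numpy as np, cv2
from cell import sensors, vision, env
def ray(cal,u,v):
    K=cal["K"];k=cal["k1"]
    d=np.array([(u-K[0,2])/K[0,0],(v-K[1,2])/K[1,1]])
    s=d.copy()
    for _ in range(30): s=d/(1+k*(s@s))
    P=cal["pose"]; w=P[:3,:3]@np.array([s[0],s[1],1.]); return P[:3,3],w/np.linalg.norm(w)
def plane(cal,u,v,z):
    o,d=ray(cal,u,v); return o+d*(z-o[2])/d[2]
def tri(obs):
    A=np.zeros((3,3));b=np.zeros(3);L=[]
    for cal,u,v in obs:
        o,d=ray(cal,u,v);M=np.eye(3)-np.outer(d,d);A+=M;b+=M@o;L.append((o,M))
    p=np.linalg.solve(A,b); return p,[float(np.linalg.norm(M@(p-o))) for o,M in L]
def proj(cal,p):
    P=cal["pose"];c=P[:3,:3].T@(np.asarray(p)-P[:3,3]);s=c[:2]/c[2];s=s*(1+cal["k1"]*(s@s))
    return cal["K"][:2,:2]@s+cal["K"][:2,2]
def crop(img,x0,y0,x1,y1,f,name):
    cv2.imwrite("pics/"+name,cv2.resize(img[y0:y1,x0:x1],None,fx=f,fy=f,interpolation=cv2.INTER_CUBIC))
E
python3 - <<'E'
from h import *
a=cv2.imread("pics/scene0.png");b=cv2.imread("pics/side0.png")
crop(a,205,205,335,330,5,"c1.png")
crop(b,300,210,440,350,4,"c2.png")
crop(a,310,140,450,260,5,"c3.png")
crop(b,240,90,360,250,4,"c4.png")
E
```

```text
(no output)
```

View pics/c1.png

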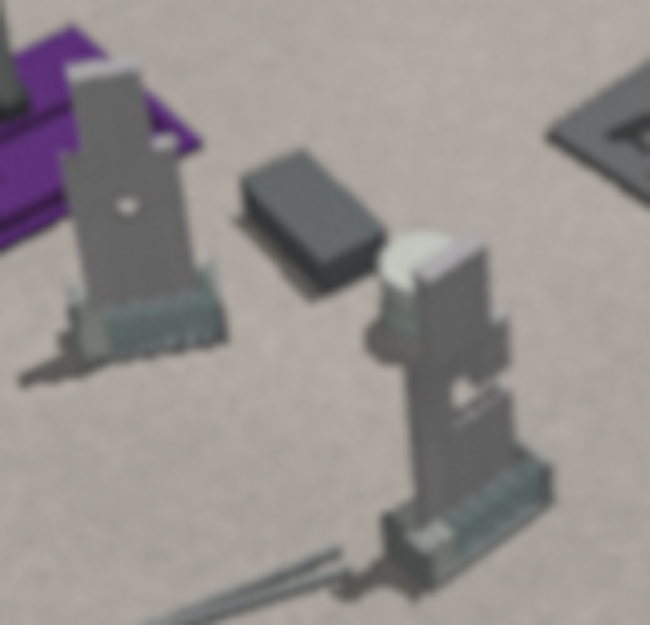

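View pics/c2.png

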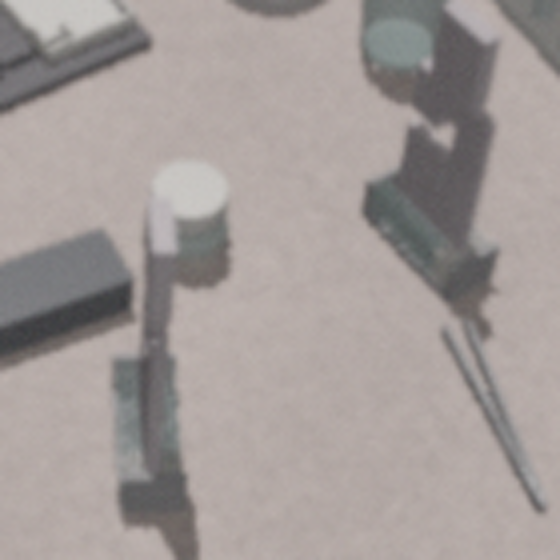

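View pics/c3.png

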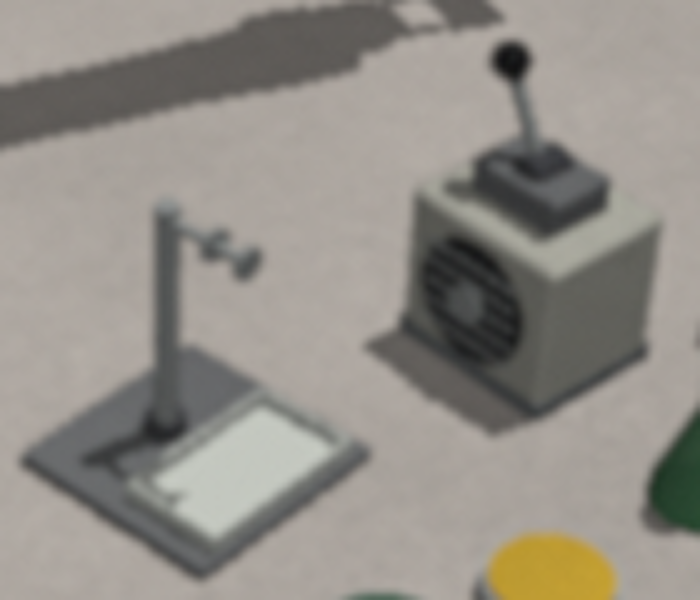

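View pics/c4.png

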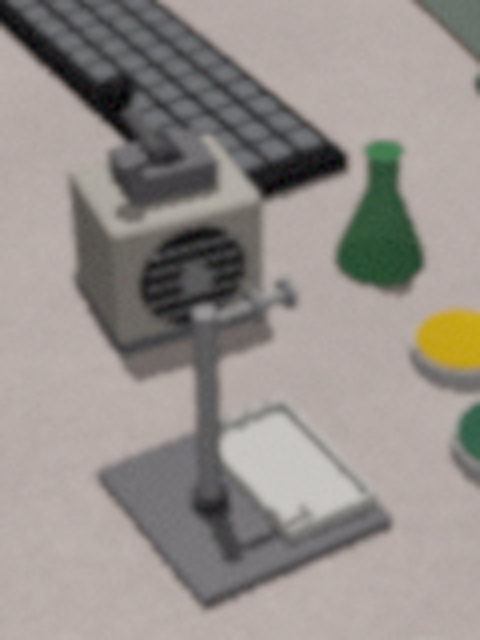

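The crops settle it. The carrier at scene (232,250) has a closed hole at (230,246), so it is the spare. The carrier at (296,287) has a notch with a channel open to its right edge at (306,283), so it is the one to hang. Side (412,256) shows the same cut. The grey stand (347,225) is the right one and the purple one is left alone. Next I'll measure.

```bash
python3 - <<'E'
from h import *
a=cv2.imread("pics/scene0.png");b=cv2.imread("pics/side0.png")
crop(a,278,244,328,330,7,"d1.png")
crop(b,385,205,435,295,6,"d2.png")
crop(a,335,172,375,232,10,"d3.png")
crop(b,280,150,325,225,8,"d4.png")
E
```

```text
(no output)
```

View pics/d1.png

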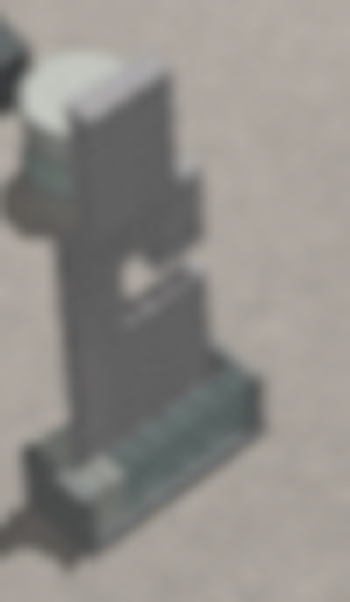

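View pics/d2.png

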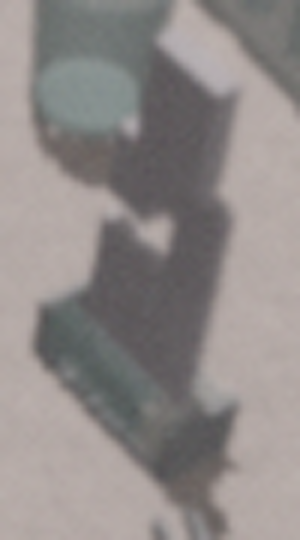

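View pics/d3.png

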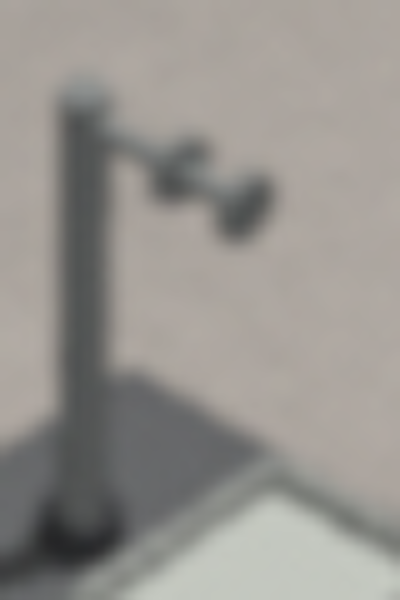

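View pics/d4.png

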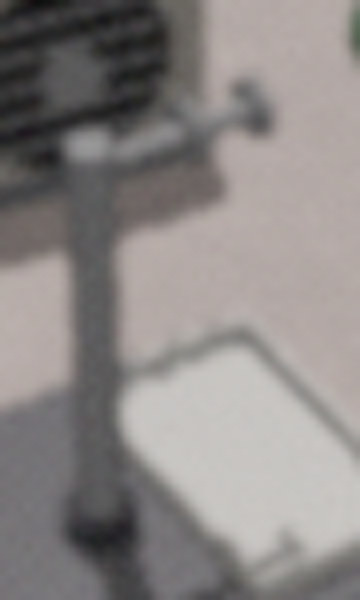

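```bash
python3 - <<'E'
from h import *
S=vision.get_calibration("scene");D=vision.get_calibration("side")
np.set_printoptions(precision=4,suppress=True)
def c(x,y,f,x0,y0): return (x/f+x0-.5+.5/f, y/f+y0-.5+.5/f)
a=lambda x,y:(S,)+c(x,y,7,278,244); b=lambda x,y:(D,)+c(x,y,6,385,205)
print("tab top",tri([a(117,88),b(200,62)]),plane(*a(117,88),.19),plane(*b(200,62),.19))
yaw=lambda p,q:np.degrees(np.arctan2((q-p)[1],(q-p)[0]))
def seg(n,p,q,z):
    P,Q=plane(*p,z),plane(*q,z);print(n,P,Q,np.linalg.norm(P-Q),yaw(P,Q))
seg("tab front",a(80,122),a(170,72),.19);
seg("foot front",a(98,558),a(265,428),0)
seg("tab side",b(225,100),b(160,35),.19)
seg("foot side z0",b(160,478),b(38,350),0)
e=lambda x,y:(S,)+c(x,y,10,335,172); f=lambda x,y:(D,)+c(x,y,8,280,150)
pt,r=tri([e(85,90),f(92,140)]);print("post",pt,r,plane(*e(85,90),.175),plane(*f(92,140),.175))
pc,r=tri([e(180,170),f(205,122)]);print("collar",pc,r)
ph,r=tri([e(243,208),f(253,105)]);print("head",ph,r,yaw(pt,ph),yaw(pc,ph),np.linalg.norm((ph-pc)))
for p in [e(180,170),e(243,208),f(205,122),f(253,105)]: print(plane(*p,.165))
g=lambda x,y:(S,)+c(x,y,5,310,140); k=lambda x,y:(D,)+c(x,y,4,240,90)
for z in (.01,):
  for n,P in (("sc",[g(25,460),g(205,575),g(370,452)]),("si",[k(100,475),k(210,605),k(390,520)])):
    Q=[plane(*p,z) for p in P];print(n,Q,yaw(Q[0],Q[1]),yaw(Q[1],Q[2]),np.linalg.norm(Q[1]-Q[0]),np.linalg.norm(Q[2]-Q[1]))
seg("dry sc -y",g(418,190),g(550,280),.11);seg("dry sc +x",g(550,280),g(660,215),.11)
seg("dry si",k(110,240),k(262,205),.11)
print("tip",tri([g(511,60),k(117,92)]))
E
```

```text
tab top (array([ 0.672 , -0.2137,  0.189 ]), [0.0007278695744435076, 0.0007278695744434919]) [ 0.6724 -0.2135  0.19  ] [ 0.671  -0.2156  0.19  ]
tab front [ 0.6781 -0.2319  0.19  ] [ 0.6769 -0.1955  0.19  ] 0.03643960633907511 91.98844964216453
foot front [ 0.6945 -0.249   0.    ] [ 0.6823 -0.1671  0.    ] 0.08286820513015655 98.42219226438765
tab side [ 0.668  -0.2362  0.19  ] [ 0.6656 -0.1971  0.19  ] 0.03914972010790123 93.59108944483827
foot side z0 [ 0.6606 -0.2549 -0.    ] [ 0.6512 -0.1759  0.    ] 0.07958693832869099 96.72580964167796
post [0.491  0.0758 0.1747] [0.0006212100816573874, 0.0006212100816574319] [0.4908 0.0764 0.175 ] [0.4907 0.0745 0.175 ]
collar [0.5303 0.0778 0.1683] [0.000693235083700638, 0.0006932350837006474]
head [0.55   0.0842 0.1641] [0.0003007676158291785, 0.0003007676158291986] 8.062767496615063 17.953862464973426 0.021152983954860437
[0.5262 0.0817 0.165 ]
[0.5507 0.0838 0.165 ]
[0.5319 0.0807 0.165 ]
[0.5495 0.0826 0.165 ]
sc [array([ 0.4606, -0.006 ,  0.01  ]), array([0.6027, 0.0147, 0.01  ]), array([0.5818, 0.1592, 0.01  ])] 8.29258843319876 98.23337681375729 0.14357663998605452 0.14595939771849328
si [array([0.4313, 0.1324, 0.01  ]), array([ 0.4528, -0.0133,  0.01  ]), array([0.5938, 0.0102, 0.01  ])] -81.58601367400448 9.438968805416781 0.14724974976013191 0.14291807393319625
dry sc -y [0.5015 0.2653 0.11  ] [0.6163 0.2617 0.11  ] 0.11483544771762888 -1.790658093982035
dry sc +x [0.6163 0.2617 0.11  ] [0.6116 0.3615 0.11  ] 0.09996652074163996 92.71585126698233
dry si [0.491  0.2572 0.11  ] [0.6073 0.2531 0.11  ] 0.11638056131461286 -2.0442969662323818
tip (array([0.522 , 0.3142, 0.1935]), [0.0005739514794601455, 0.0005739514794603661])
```

Measured positions:
- Carrier: (0.672, -0.213), yaw about 6.5°, slot mouth towards +y.
- Stand: post (0.491, 0.076), yaw about 8.5°, pin point (0.5385, 0.083).
- Lever tip: (0.522, 0.314, 0.193).

The first move is to lift and turn in place.

```bash
cat > go.py <<'E'
import sys
from h import *
from scipy.spatial.transform import Rotation as R
# go.py x y z yaw : remaining delta in tool axes
t=np.array(list(map(float,sys.argv[1:4])));yaw=float(sys.argv[4])
o=sensors.get_obs();Rm=R.from_euler('xyz',o['tool_rot'],degrees=True)
print("t",round(o['time_s'],2),"pos",o['tool_pos'].round(4),"rot",o['tool_rot'].round(2),"dp",Rm.inv().apply(t-o['tool_pos']).round(4),"turn",round((o['tool_rot'][2]-yaw+180)%360-180,2))
E
python3 -m inch '{"dp":[[0,0,-0.012],[0,0,-0.012],[0,0,-0.012],[0,0,-0.012],[0,0,-0.012],[0,0,-0.012],[0,0,-0.008]],"turn":[9.2,9.2,9.2,9.2,9.2,9.2,9.2]}' -1
python3 go.py 0.655 -0.213 0.30 6.5
```

```text
time_s: 1.02
tool_pos: [0.2105, 0.6149, 0.3028]
tool_rot: [180.0, -0.0, 6.4]
force: [1.2, 0.2, 0.5]
grip_width: 0.0872
t 1.02 pos [0.2105 0.6149 0.3028] rot [180.   -0.    6.4] dp [0.3494 0.8723 0.0029] turn -0.1
```

```bash

python3 -m inch '{"dp":[[0.02,0.05,0],[0.02,0.05,0],[0.02,0.05,0],[0.02,0.05,0],[0.02,0.05,0],[0.02,0.05,0],[0.02,0.05,0],[0.02,0.05,0]],"turn":[0,0,0,0,0,0,0,0]}'
python3 go.py 0.672 -0.213 0.30 6.5
python3 -m inch '{"dp":[[0.02,0.05,0],[0.02,0.05,0],[0.02,0.05,0],[0.02,0.05,0],[0.02,0.05,0],[0.02,0.05,0],[0.02,0.05,0],[0.02,0.05,0]],"turn":[0,0,0,0,0,0,0,0]}'
python3 go.py 0.672 -0.213 0.30 6.5
```

```text
time_s: 2.02
tool_pos: [0.4166, 0.2346, 0.3025]
tool_rot: [-180.0, -0.0, 6.7]
force: [-0.2, -0.2, 0.2]
grip_width: 0.087
t 2.02 pos [0.4166 0.2346 0.3025] rot [-1.7998e+02 -1.0000e-02  6.7100e+00] dp [0.2013 0.4744 0.0023] turn 0.21
time_s: 3.02
tool_pos: [0.6225, -0.1432, 0.3024]
tool_rot: [-180.0, -0.0, 6.8]
force: [0.6, 0.7, 0.5]
grip_width: 0.0872
t 3.02 pos [ 0.6225 -0.1432  0.3024] rot [-1.7998e+02 -1.0000e-02  6.7700e+00] dp [0.0409 0.0752 0.0024] turn 0.27
```

```bash

python3 -m inch '{"dp":[[0.021,0.038,0],[0.02,0.038,0.002],[0,0,0],[0,0,0]],"turn":[0,0.3,0,0]}'
python3 go.py 0.672 -0.213 0.30 6.5
python3 - <<'E'
from h import *
import pickle
w=vision.get_calibration("wrist");i=vision.read_camera("wrist");pickle.dump(w,open("w1.pkl","wb"))
cv2.imwrite("pics/w1.png",i);cv2.imwrite("pics/s1.png",vision.read_camera("scene"))
E
```

```text
time_s: 3.52
tool_pos: [0.6711, -0.2123, 0.3001]
tool_rot: [-179.9, 0.0, 6.4]
force: [-0.1, 0.8, 0.4]
grip_width: 0.0873
t 3.52 pos [ 0.6711 -0.2123  0.3001] rot [-1.7995e+02  5.0000e-02  6.4100e+00] dp [0.0008 0.0008 0.0001] turn -0.09
```

View pics/w1.png

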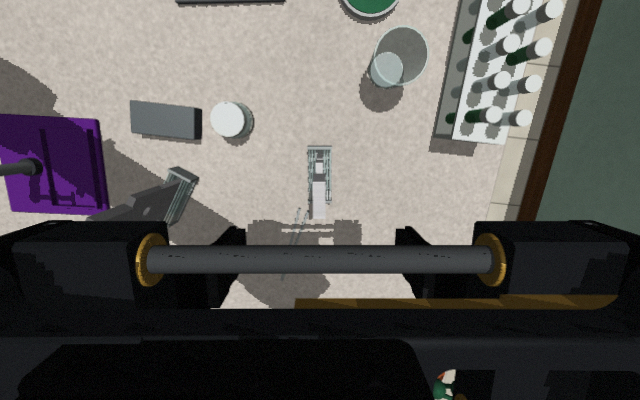

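```bash
python3 - <<'E'
from h import *
crop(cv2.imread("pics/w1.png"),280,130,360,230,6,"w1c.png")
E
```

```text
(no output)
```

View pics/w1c.png

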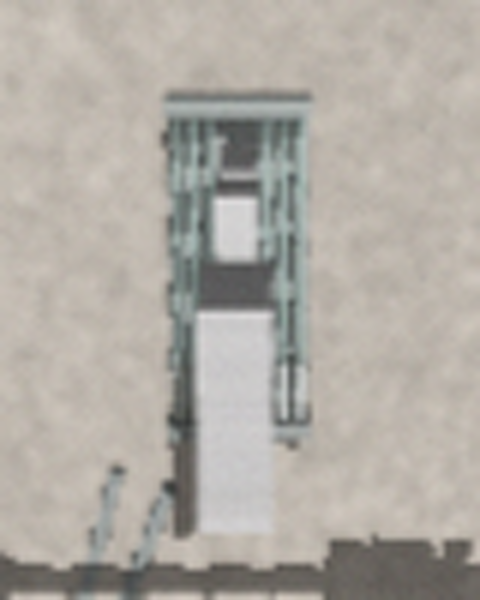

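Wrist crop: the tab top is fully visible, with crop corners (196,312), (271,311), (272,532) and (199,533).

```bash
python3 - <<'E'
from h import *
import pickle
w=pickle.load(open("w1.pkl","rb"));np.set_printoptions(precision=4,suppress=True)
g=lambda x,y:(w,x/6+280-.42,y/6+130-.42)
P=[plane(*g(*p),.19) for p in [(196,312),(271,311),(272,532),(199,533)]];print(P,np.mean(P,0))
for i,j in((3,0),(2,1)): d=P[j]-P[i];print(np.degrees(np.arctan2(d[1],d[0]))-90,np.linalg.norm(d))
Q=[plane(*g(*p),.032) for p in [(165,97),(310,95)]];d=Q[1]-Q[0];print(Q,np.mean(Q,0),np.degrees(np.arctan2(d[1],d[0])),np.linalg.norm(d))
E
```

```text
[array([ 0.6615, -0.1948,  0.19  ]), array([ 0.6731, -0.1934,  0.19  ]), array([ 0.6774, -0.2291,  0.19  ]), array([ 0.6657, -0.2306,  0.19  ])] [ 0.6694 -0.212   0.19  ]
6.813513807177543 0.03604243863626705
6.884134911702176 0.036028859314205644
[array([ 0.647 , -0.1716,  0.032 ]), array([ 0.6814, -0.1673,  0.032 ])] [ 0.6642 -0.1695  0.032 ] 7.200088975917377 0.034722555886744694
```

```bash

python3 -m inch '{"dp":[[-0.0016,-0.0004,0.03],[0,0,0.04],[0,0,0.04],[0,0,0.03],[0,0,0.01],[0,0,0],[0,0,0]],"turn":[-0.4,0,0,0,0,0,0]}'
python3 go.py 0.6695 -0.212 0.150 6.85
```

```text
time_s: 4.5
tool_pos: [0.6706, -0.2128, 0.1526]
tool_rot: [179.9, -0.2, 6.8]
force: [0.2, 0.5, -0.5]
grip_width: 0.0866
t 4.5 pos [ 0.6706 -0.2128  0.1526] rot [ 1.7995e+02 -1.6000e-01  6.8400e+00] dp [-0.0011 -0.0009  0.0026] turn -0.01
```

```bash

python3 -m inch '{"dp":[[-0.001,-0.001,0.002],[0,0,0],[0,0,0],[0,0,0],[0,0,0],[0,0,0],[0,0,0],[0,0,0]],"turn":[0,0,0,0,0,0,0,0]}' 1 35
python3 -m inch '{"dp":[[0,0,0],[0,0,0]],"turn":[0,0]}'
python3 go.py 0.6695 -0.212 0.150 6.85
```

```text
time_s: 5.5
tool_pos: [0.6686, -0.2118, 0.1486]
tool_rot: [-180.0, -0.0, 6.8]
force: [0.1, 0.6, -0.0]
grip_width: 0.0149
time_s: 5.75
tool_pos: [0.6686, -0.2117, 0.1485]
tool_rot: [-180.0, -0.0, 6.8]
force: [-0.4, 0.5, -1.7]
grip_width: 0.0117
t 5.75 pos [ 0.6686 -0.2117  0.1485] rot [-179.99   -0.      6.81] dp [ 0.0009  0.0004 -0.0015] turn -0.04
```

```bash

python3 -m inch '{"dp":[[0,0,-0.01],[0,0,-0.03],[0,0,-0.04],[0,0,-0.04],[0,0,-0.03],[0,0,0]],"turn":[0,0,0,0,-0.8,-0.8]}'
python3 go.py 0.5474 0.0237 0.30 8.5
```

```text
time_s: 6.5
tool_pos: [0.6694, -0.2128, 0.3016]
tool_rot: [179.9, -0.3, 8.4]
force: [0.6, 0.0, -3.8]
grip_width: 0.0117
t 6.5 pos [ 0.6694 -0.2128  0.3016] rot [179.86  -0.26   8.43] dp [-0.0861 -0.2518  0.0006] turn -0.07
```

```bash

python3 -m inch '{"dp":[[-0.008,-0.024,0],[-0.015,-0.045,0],[-0.02,-0.058,0],[-0.02,-0.058,0],[-0.015,-0.045,0],[-0.008,-0.022,0],[0,0,0],[0,0,0]],"turn":[0,0,0,0,0,0,0,0]}'
python3 go.py 0.5474 0.0237 0.30 8.5
python3 - <<'E'
from h import *
import pickle
w=vision.get_calibration("wrist");i=vision.read_camera("wrist");pickle.dump(w,open("w2.pkl","wb"))
cv2.imwrite("pics/w2.png",i)
cv2.imwrite("pics/s2.png",vision.read_camera("scene"));cv2.imwrite("pics/d2s.png",vision.read_camera("side"))
E
```

```text
time_s: 7.5
tool_pos: [0.5465, 0.0237, 0.2977]
tool_rot: [179.9, 0.1, 8.3]
force: [0.8, -0.4, -2.2]
grip_width: 0.0121
t 7.5 pos [0.5465 0.0237 0.2977] rot [1.7995e+02 6.0000e-02 8.3500e+00] dp [ 0.0009  0.0002 -0.0023] turn -0.15
```

View pics/w2.png

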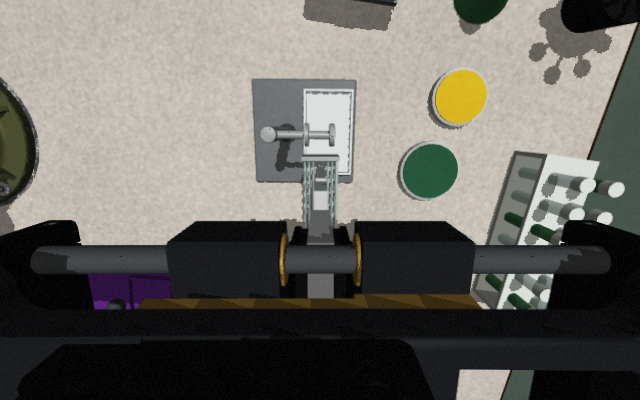

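View pics/s2.png

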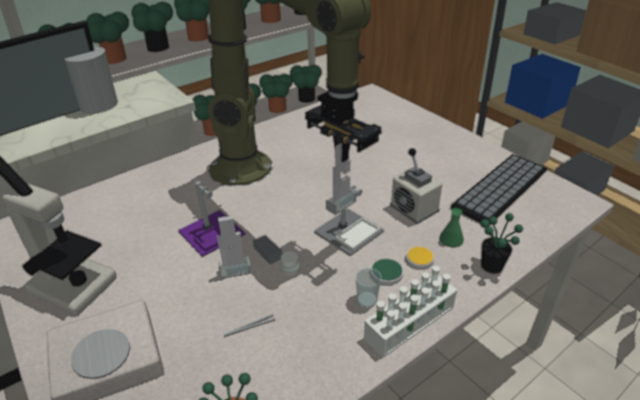

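The wrist image shows the post top at (268,135), the collar near (306,134), the head near (332,134), and the held carrier's foot below.

```bash
python3 - <<'E'
from h import *
crop(cv2.imread("pics/w2.png"),245,70,365,220,5,"w2c.png")
E
```

```text
(no output)
```

View pics/w2c.png

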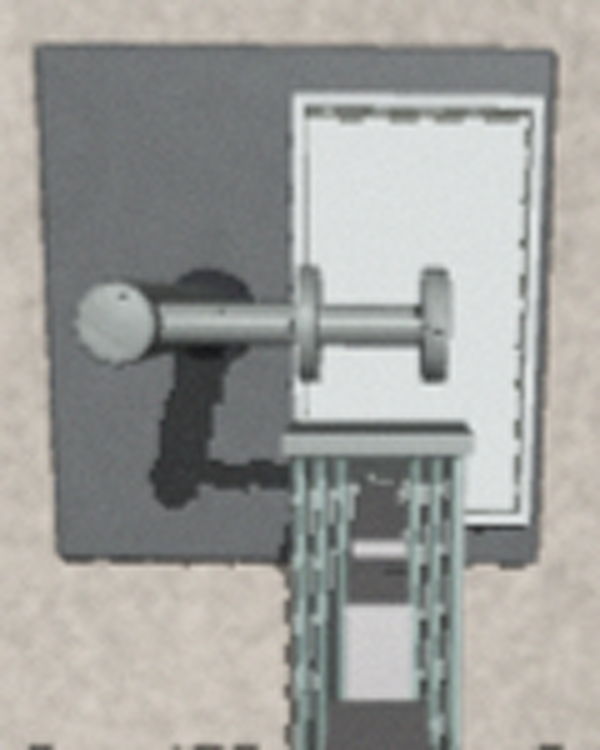

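```bash
python3 - <<'E'
from h import *
import pickle
w=pickle.load(open("w2.pkl","rb"));np.set_printoptions(precision=4,suppress=True)
g=lambda x,y:(w,x/5+245-.4,y/5+70-.4)
yaw=lambda p,q:np.degrees(np.arctan2((q-p)[1],(q-p)[0]))
pt=plane(*g(117,322),.175);pc=plane(*g(309,323),.165);ph=plane(*g(435,325),.165)
print("post",pt,"collar",pc,"head",ph,yaw(pc,ph),yaw(pt,ph),np.linalg.norm(ph-pc),np.linalg.norm(pc-pt))
print("pan",*[yaw(plane(*g(*a),z),plane(*g(*b),z)) for a,b,z in (((36,48),(555,50),.01),((293,93),(545,97),.02),((62,563),(540,563),.01))])
mid=(pc+ph)/2;print("mid",mid)
u=(ph-pc)/np.linalg.norm(ph-pc)
print("pin pt from post", pt[:2]+.048*np.array([np.cos(np.radians(8.5)),np.sin(np.radians(8.5))]))
b=.2977-.1485
S=[plane(*g(*p),b+.135) for p in((341,603),(415,603),(341,700),(415,700))];print("shoulder",S,np.mean(S,0), yaw(S[0],S[1]))
F=[plane(*g(*p),b+.032) for p in((283,435),(473,433))];print("foot",F,np.mean(F,0),yaw(*F))
E
```

```text
post [0.4887 0.0774 0.175 ] collar [0.524  0.0822 0.165 ] head [0.5484 0.0854 0.165 ] 7.467528583585813 7.671557236214854 0.02459648384379235 0.037093009802616775
pan 8.143454592717962 7.464730278256301 8.382106036959177
mid [0.5362 0.0838 0.165 ]
pin pt from post [0.5361 0.0845]
shoulder [array([0.5378, 0.0527, 0.2842]), array([0.5467, 0.054 , 0.2842]), array([0.5395, 0.0406, 0.2842]), array([0.5485, 0.0419, 0.2842])] [0.5431 0.0473 0.2842] 8.382576361112513
foot [array([0.5227, 0.0616, 0.1812]), array([0.5579, 0.0672, 0.1812])] [0.5403 0.0644 0.1812] 8.961710768022852
```

```bash

python3 -m inch '{"dp":[[-0.001,0,0.02],[-0.001,0,0.03],[0,0,0.02],[0,0,0.006],[0,0,0],[0,0,0]],"turn":[0.3,0,0,0,0,0]}'
python3 go.py 0.5447 0.0246 0.2215 8.0
```

```text
time_s: 8.4
tool_pos: [0.5455, 0.0244, 0.2236]
tool_rot: [-180.0, -0.1, 8.1]
force: [0.2, 0.8, -3.0]
grip_width: 0.0117
t 8.4 pos [0.5455 0.0244 0.2236] rot [-1.80e+02 -1.00e-01  8.08e+00] dp [-0.0007 -0.0003  0.0021] turn 0.08
```

```bash

python3 -m inch '{"dp":[[-0.0005,0,0.0015],[0,0,0],[0,0,0]],"turn":[0,0,0]}'
python3 go.py 0.5447 0.0246 0.2215 8.0
python3 - <<'E'
from h import *
import pickle
w=vision.get_calibration("wrist");i=vision.read_camera("wrist")
s=vision.read_camera("scene");d=vision.read_camera("side")
A=cv2.resize(i[90:240,250:390],None,fx=3,fy=3,interpolation=2)
B=cv2.resize(s[140:250,310:390],None,fx=4,fy=4,interpolation=2)[:450]
C=cv2.resize(d[110:240,260:350],None,fx=3.4,fy=3.4,interpolation=2)
out=np.zeros((450,800,3),np.uint8);out[:450,:420]=A[:450]
x=cv2.resize(s[150:250,320:380],(190,316));out[:316,420:610]=x
y=cv2.resize(d[120:235,275:335],(190,364));out[:364,610:800]=y
cv2.imwrite("pics/m3.png",out)
E
```

```text
time_s: 8.78
tool_pos: [0.5443, 0.0246, 0.2212]
tool_rot: [-180.0, -0.0, 8.1]
force: [-0.7, -0.8, -3.2]
grip_width: 0.012
t 8.78 pos [0.5443 0.0246 0.2212] rot [-1.7999e+02 -2.0000e-02  8.1100e+00] dp [ 0.0004  0.0001 -0.0003] turn 0.11
```

View pics/m3.png

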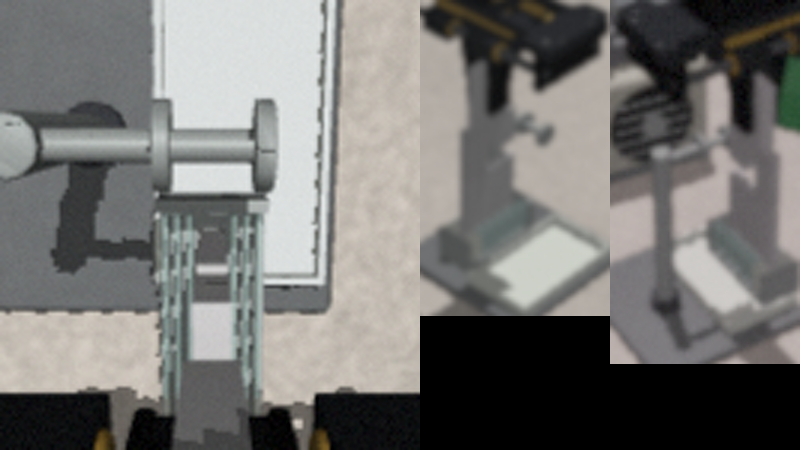

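The plate sits midway between collar and head in the wrist view (plate x 190–236, gap 170–255). The heights match, so I'll slide it in.

```bash

python3 -m inch '{"dp":[[0,-0.008,0],[0,-0.01,0],[0,-0.01,0],[0,-0.01,0],[0,0,0]],"turn":[0,0,0,0,0]}'
python3 go.py 0.5363 0.084 0.2215 8.0
python3 -m inch '{"dp":[[0,-0.006,0],[0,-0.006,0],[0,-0.006,0],[0,-0.004,0],[0,0,0],[0,0,0]],"turn":[0,0,0,0,0,0]}'
python3 go.py 0.5363 0.084 0.2215 8.0
python3 - <<'E'
from h import *
import pickle
w=vision.get_calibration("wrist");i=vision.read_camera("wrist");pickle.dump(w,open("w4.pkl","wb"));cv2.imwrite("pics/w4.png",i)
s=vision.read_camera("scene");d=vision.read_camera("side")
out=np.zeros((450,800,3),np.uint8);out[:450,:420]=cv2.resize(i[90:240,250:390],(420,450))
out[:316,420:610]=cv2.resize(s[150:250,320:380],(190,316))
out[:364,610:800]=cv2.resize(d[120:235,275:335],(190,364))
cv2.imwrite("pics/m4.png",out)
E
```

```text
time_s: 9.55
tool_pos: [0.5386, 0.0637, 0.221]
tool_rot: [-180.0, 0.0, 8.2]
force: [0.7, -0.0, -2.2]
grip_width: 0.0116
t 9.55 pos [0.5386 0.0637 0.221 ] rot [-179.98    0.      8.24] dp [ 0.0006 -0.0204 -0.0005] turn 0.24
time_s: 10.3
tool_pos: [0.5358, 0.0837, 0.2211]
tool_rot: [180.0, -0.0, 8.1]
force: [0.2, 0.1, -2.6]
grip_width: 0.0119
t 10.3 pos [0.5358 0.0837 0.2211] rot [179.99  -0.     8.09] dp [ 0.0006 -0.0002 -0.0004] turn 0.09
```

View pics/m4.png

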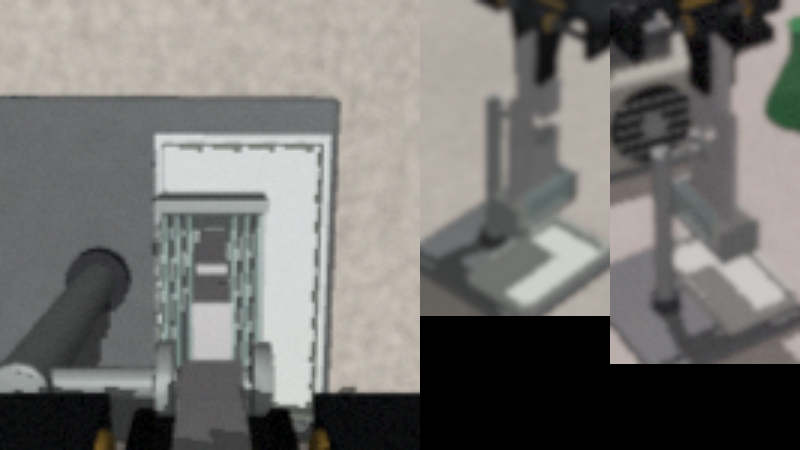

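No contact force, and the plate is in the gap. I'll lower it in small steps.

```bash

python3 -m inch '{"dp":[[0,0,0.004],[0,0,0.004],[0,0,0.004],[0,0,0.002],[0,0,0],[0,0,0]],"turn":[0,0,0,0,0,0]}'
python3 go.py 0.5363 0.084 0.2045 8.0
python3 -m inch '{"dp":[[0,0,0.001],[0,0,0.001],[0,0,0],[0,0,0]],"turn":[0,0,0,0]}'
python3 go.py 0.5363 0.084 0.2045 8.0
```

```text
time_s: 11.2
tool_pos: [0.5358, 0.084, 0.2072]
tool_rot: [-180.0, -0.0, 8.1]
force: [0.8, -0.2, -2.3]
grip_width: 0.0118
t 11.2 pos [0.5358 0.084  0.2072] rot [-1.7999e+02 -1.0000e-02  8.1000e+00] dp [0.0005 0.0001 0.0027] turn 0.1
time_s: 11.7
tool_pos: [0.5358, 0.084, 0.2051]
tool_rot: [-180.0, -0.0, 8.1]
force: [-0.3, -0.3, -1.7]
grip_width: 0.0119
t 11.7 pos [0.5358 0.084  0.2051] rot [-1.80e+02 -1.00e-02  8.11e+00] dp [0.0005 0.0001 0.0006] turn 0.11
```

```bash

python3 -m inch '{"dp":[[0,0,0.001],[0,0,0.001],[0,0,0],[0,0,0]],"turn":[0,0,0,0]}'
python3 - <<'E'
from h import *
i=vision.read_camera("wrist");cv2.imwrite("pics/w5.png",i)
s=vision.read_camera("scene");d=vision.read_camera("side")
out=np.zeros((450,800,3),np.uint8);out[:450,:280]=cv2.resize(s[130:240,315:383],(280,450),interpolation=2)
out[:450,280:540]=cv2.resize(d[125:235,275:339],(260,450),interpolation=2)
out[:400,540:800]=cv2.resize(i[120:220,285:350],(260,400),interpolation=2)
cv2.imwrite("pics/m5.png",out)
E
```

```text
time_s: 12.2
tool_pos: [0.536, 0.084, 0.2041]
tool_rot: [-180.0, -0.0, 8.1]
force: [-2.8, -0.0, 4.9]
grip_width: 0.0113
```

View pics/m5.png

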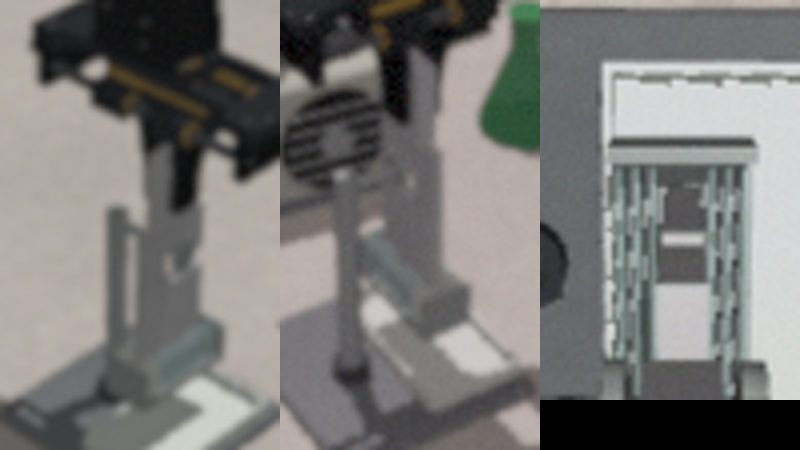

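Contact at TCP z 0.204, where it was expected, and the pin is carrying the weight. I'll ease off 0.5 mm and open.

```bash

python3 -m inch '{"dp":[[0,0,-0.0005],[0,0,0],[0,0,0]],"turn":[0,0,0]}' 1 8
python3 -m inch '{"dp":[[0,0,0],[0,0,0],[0,0,0],[0,0,0],[0,0,0],[0,0,0]],"turn":[0,0,0,0,0,0]}' 0.2
python3 - <<'E'
from h import *
i=vision.read_camera("wrist");cv2.imwrite("pics/w6.png",i)
s=vision.read_camera("scene");d=vision.read_camera("side")
out=np.zeros((450,800,3),np.uint8);out[:450,:280]=cv2.resize(s[130:240,315:383],(280,450),interpolation=2)
out[:450,280:540]=cv2.resize(d[125:235,275:339],(260,450),interpolation=2)
out[:400,540:800]=cv2.resize(i[120:220,285:350],(260,400),interpolation=2)
cv2.imwrite("pics/m6.png",out)
E
```

```text
time_s: 12.72
tool_pos: [0.5361, 0.0841, 0.2041]
tool_rot: [-180.0, -0.1, 8.1]
force: [-1.9, -0.4, 4.9]
grip_width: 0.0117
time_s: 13.48
tool_pos: [0.5358, 0.084, 0.2036]
tool_rot: [-180.0, -0.0, 8.1]
force: [0.1, -1.0, -0.3]
grip_width: 0.0344
```

View pics/m6.png

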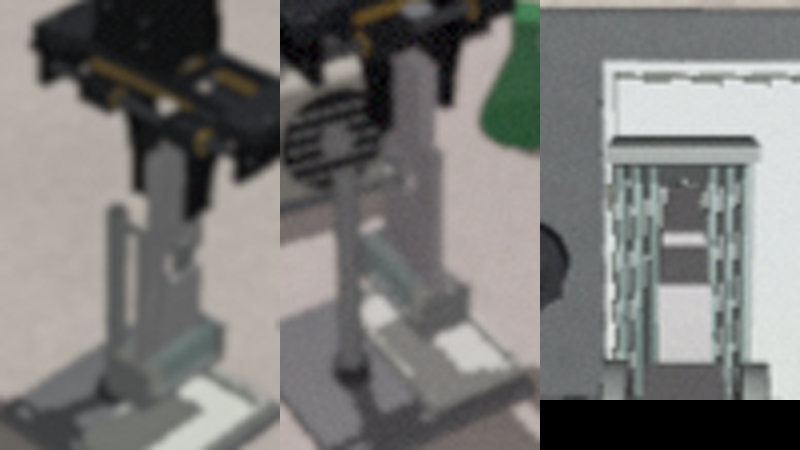

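It hangs free. I'll rise straight up and clear it.

```bash

python3 -m inch '{"dp":[[0,0,-0.01],[0,0,-0.02],[0,0,-0.03],[0,0,-0.03],[0,0,-0.02],[0,0,-0.01],[0,0,0]],"turn":[0,0,0,0,0,0,0]}'
python3 - <<'E'
from h import *
i=vision.read_camera("wrist");cv2.imwrite("pics/w7.png",i)
s=vision.read_camera("scene");d=vision.read_camera("side");cv2.imwrite("pics/s7.png",s);cv2.imwrite("pics/sd7.png",d)
out=np.zeros((480,800,3),np.uint8);out[:480,:400]=cv2.resize(s[140:260,315:415],(400,480),interpolation=2)
out[:480,400:]=cv2.resize(d[100:244,250:370],(400,480),interpolation=2)
cv2.imwrite("pics/m7.png",out)
E
python3 go.py 0.48 0.314 0.32 -2
```

```text
time_s: 14.5
tool_pos: [0.536, 0.084, 0.3241]
tool_rot: [-180.0, -0.1, 8.1]
force: [0.3, 0.4, -0.7]
grip_width: 0.035
t 14.65 pos [0.5353 0.084  0.3226] rot [1.7998e+02 9.0000e-02 8.1100e+00] dp [-0.0223 -0.2355  0.0026] turn 10.11
```

View pics/m7.png

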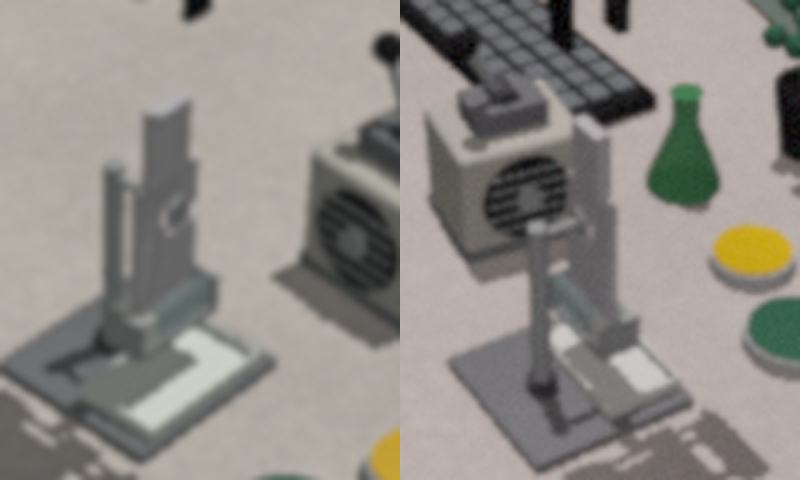

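View pics/w7.png

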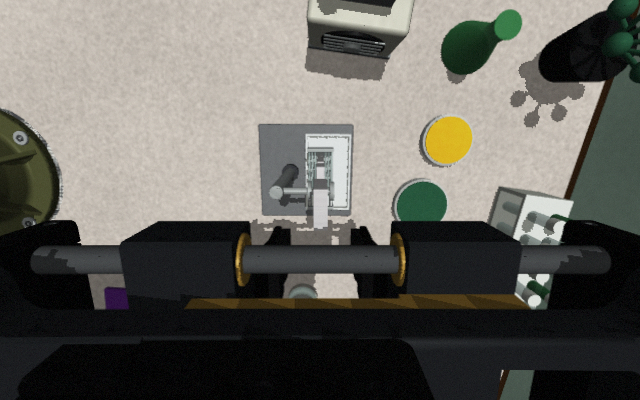

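The carrier hangs upright on the pin between collar and head. Next I'll move towards the dryer, shutting the gripper, and look at the lever.

```bash

python3 -m inch '{"dp":[[-0.006,-0.02,0],[-0.011,-0.035,0],[-0.011,-0.035,0],[-0.011,-0.035,0],[-0.006,-0.019,0],[0,0,0],[0,0,0]],"turn":[0,0,2.5,2.5,2.5,2.6,0]}' 1 20
python3 go.py 0.47 0.314 0.32 -2
python3 - <<'E'
from h import *
import pickle
w=vision.get_calibration("wrist");i=vision.read_camera("wrist");pickle.dump(w,open("w8.pkl","wb"));cv2.imwrite("pics/w8.png",i)
E
```

```text
time_s: 15.52
tool_pos: [0.4736, 0.2215, 0.3227]
tool_rot: [179.9, 0.1, -1.9]
force: [-0.6, -0.4, 0.5]
grip_width: 0.0004
t 15.53 pos [0.4736 0.2215 0.3227] rot [ 1.7994e+02  6.0000e-02 -1.9400e+00] dp [-0.0067 -0.0923  0.0027] turn 0.06
```

View pics/w8.png

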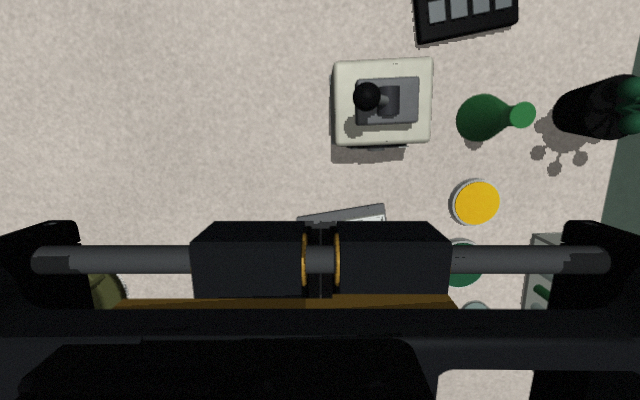

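```bash
python3 - <<'E'
from h import *
import pickle
w=pickle.load(open("w8.pkl","rb"));np.set_printoptions(precision=4,suppress=True)
for z in(.18,.193,.2): print("tip",z,plane(w,366,96,z))
S=vision.get_calibration("scene");print(tri([(w,366,96),(S,510/5+310-.4,60/5+140-.4)]))
C=[plane(w,*p,.11) for p in((333,64),(432,58),(430,143),(336,147))];print(C,np.mean(C,0))
y=lambda p,q:np.degrees(np.arctan2((q-p)[1],(q-p)[0]));print(y(C[0],C[1]),y(C[3],C[2]))
E
```

```text
tip 0.18 [0.5212 0.3172 0.18  ]
tip 0.193 [0.5193 0.3159 0.193 ]
tip 0.2 [0.5183 0.3152 0.2   ]
(array([0.5195, 0.3161, 0.1922]), [0.00014276889859445564, 0.00014276889859439064])
[array([0.4927, 0.3607, 0.11  ]), array([0.608 , 0.3629, 0.11  ]), array([0.6114, 0.2657, 0.11  ]), array([0.4943, 0.2649, 0.11  ])] [0.5516 0.3136 0.11  ]
1.1173858403504875 0.4235749920550231
```

```bash

python3 -m inch '{"dp":[[-0.003,-0.02,0],[-0.004,-0.03,0],[-0.004,-0.03,0],[-0.001,-0.014,0],[0,0,0],[0,0,0]],"turn":[0,0,-1,0,0,0]}'
python3 go.py 0.465 0.316 0.175 -1
python3 -m inch '{"dp":[[0,0,0.02],[0,0,0.04],[0,0,0.04],[0,0,0.03],[0,0,0.017],[0,0,0],[0,0,0]],"turn":[0,0,0,0,0,0,0]}'
python3 go.py 0.465 0.316 0.175 -1
python3 - <<'E'
from h import *
s=vision.read_camera("scene");crop(s,360,100,460,230,4,"m9.png")
E
```

```text
time_s: 16.32
tool_pos: [0.4656, 0.3146, 0.3237]
tool_rot: [180.0, -0.0, -1.1]
force: [-0.7, -0.9, 0.6]
grip_width: 0.0004
t 16.32 pos [0.4656 0.3146 0.3237] rot [ 1.7996e+02 -2.0000e-02 -1.0900e+00] dp [-0.0006 -0.0015  0.1487] turn -0.09
time_s: 17.2
tool_pos: [0.4659, 0.3162, 0.1781]
tool_rot: [-179.9, -0.1, -1.0]
force: [-0.5, 0.4, -0.1]
grip_width: 0.0005
t 17.2 pos [0.4659 0.3162 0.1781] rot [-1.7991e+02 -1.0000e-01 -1.0200e+00] dp [-0.0009  0.0002  0.0031] turn -0.02
```

View pics/m9.png

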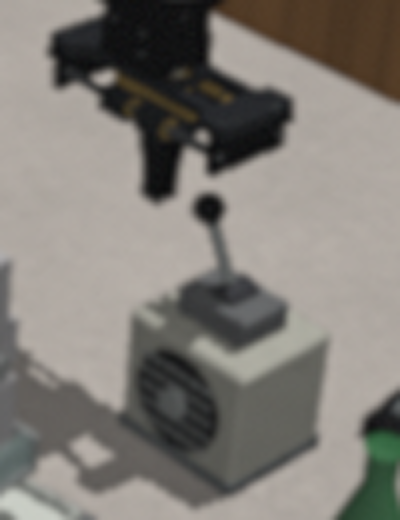

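The shut fingers are just behind the ball on the robot's side, so I'll push along +x.

```bash

python3 -m inch '{"dp":[[0.012,0,0.003],[0.012,0,0],[0.012,0,0],[0.012,0,0],[0.012,0,0],[0.012,0,0],[0.012,0,0],[0.002,0,0]],"turn":[0,0,0,0,0,0,0,0]}'
python3 -m inch '{"dp":[[0.004,0,0],[0,0,0]],"turn":[0,0]}'
python3 -m inch '{"dp":[[0.004,0,0],[0,0,0]],"turn":[0,0]}'
```

```text
time_s: 18.25
tool_pos: [0.5519, 0.3138, 0.1731]
tool_rot: [180.0, -0.0, -1.1]
force: [-0.7, 0.9, 0.8]
grip_width: 0.0005
time_s: 18.5
tool_pos: [0.5552, 0.3141, 0.1735]
tool_rot: [180.0, -0.0, -1.0]
force: [0.1, 0.3, 0.2]
grip_width: 0.0007
time_s: 18.75
tool_pos: [0.559, 0.3144, 0.1736]
tool_rot: [-180.0, -0.0, -1.0]
force: [-0.9, -0.0, -1.1]
grip_width: 0.0004
```

```bash

python3 -m inch '{"dp":[[0.003,0,0],[0,0,0]],"turn":[0,0]}'
python3 -m inch '{"dp":[[0.003,0,0],[0,0,0]],"turn":[0,0]}'
python3 -m inch '{"dp":[[0.003,0,0],[0,0,0]],"turn":[0,0]}'
python3 - <<'E'
from h import *
s=vision.read_camera("scene");d=vision.read_camera("side")
out=np.zeros((480,800,3),np.uint8);out[:480,:400]=cv2.resize(s[110:230,360:460],(400,480),interpolation=2)
out[:480,400:]=cv2.resize(d[60:180,230:330],(400,480),interpolation=2)
cv2.imwrite("pics/m10.png",out)
E
```

```text
time_s: 19.0
tool_pos: [0.5618, 0.3144, 0.1736]
tool_rot: [-180.0, 0.0, -1.0]
force: [-2.9, 1.5, 0.2]
grip_width: 0.0003
time_s: 19.25
tool_pos: [0.5625, 0.3145, 0.1732]
tool_rot: [180.0, 0.3, -0.9]
force: [-7.8, -0.1, 3.0]
grip_width: 0.0005
time_s: 19.5
tool_pos: [0.5631, 0.3146, 0.173]
tool_rot: [179.9, 0.6, -0.9]
force: [-13.3, -0.6, 5.9]
grip_width: 0.0007
```

View pics/m10.png

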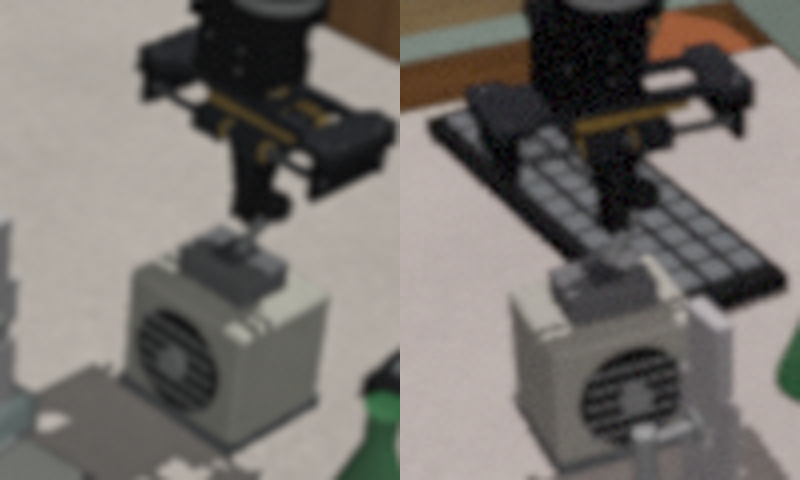

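The lever is at its stop: the force rises steeply while the position holds. I'll back off, lift clear and verify.

```bash

python3 -m inch '{"dp":[[-0.01,0,0],[-0.02,0,0],[-0.02,0,0],[0,0,-0.03],[0,0,-0.05],[0,0,-0.05],[0,0,-0.02],[0,0,0]],"turn":[0,0,0,0,0,0,0,0]}'
python3 - <<'E'
from h import *
s=vision.read_camera("scene");d=vision.read_camera("side");cv2.imwrite("pics/s11.png",s);cv2.imwrite("pics/sd11.png",d)
out=np.zeros((480,800,3),np.uint8);out[:480,:400]=cv2.resize(s[120:264,325:445],(400,480),interpolation=2)
out[:480,400:]=cv2.resize(d[90:234,240:360],(400,480),interpolation=2)
cv2.imwrite("pics/m11.png",out)
w=vision.get_calibration("wrist");i=vision.read_camera("wrist");cv2.imwrite("pics/w11.png",i)
import pickle;pickle.dump(w,open("w11.pkl","wb"));print(sensors.get_obs()["force"])
E
```

```text
time_s: 20.6
tool_pos: [0.5196, 0.315, 0.3257]
tool_rot: [-179.8, -0.3, -1.0]
force: [-0.4, 1.2, 0.9]
grip_width: 0.0007
[-0.30531048 -0.91107808 -0.15434462]
```

View pics/m11.png

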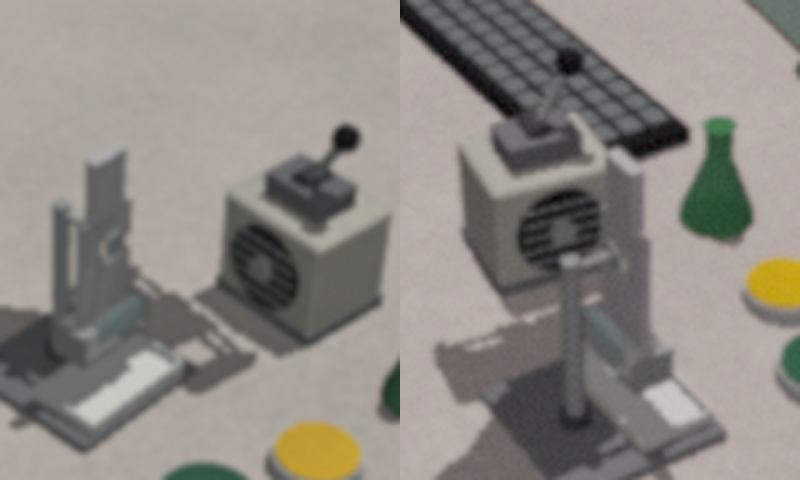

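View pics/s11.png

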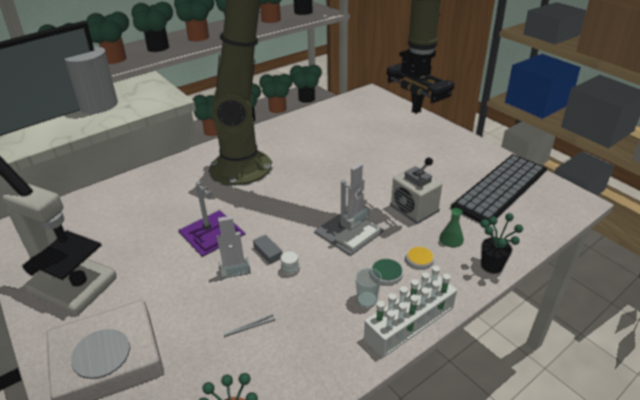

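View pics/w11.png

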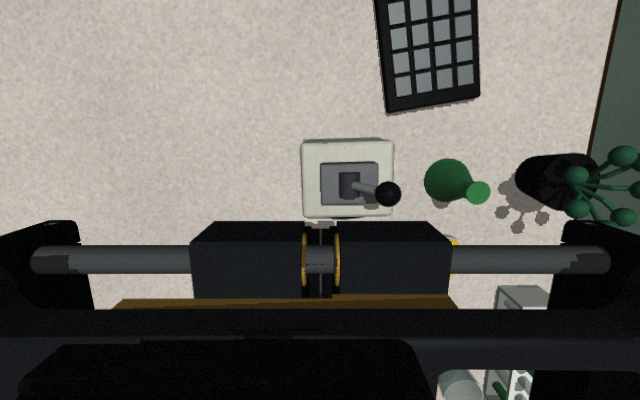

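```bash
python3 - <<'E'
from h import *
import pickle
w=pickle.load(open("w11.pkl","rb"))
p,r=tri([(w,388,194),(vision.get_calibration("scene"),428.2,160.8),(vision.get_calibration("side"),290.7,107.7)]);print(p,r)
q=np.array([.5195,.316,.192]);piv=np.array([.5516,.314,.1305])
a=lambda t:np.arctan2(t[0]-piv[0],t[2]-piv[2]);print("throw",a(p)-a(q))
a,b=cv2.imread("pics/s7.png")[160:250,315:385],cv2.imread("pics/s11.png")[160:250,315:385]
print("bystander diff", [cv2.absdiff(cv2.imread("pics/scene0.png"),cv2.imread("pics/s11.png"))[y0:y1,x0:x1].mean().round(2) for x0,y0,x1,y1 in((215,215,250,280),(345,240,440,310),(252,230,282,262),(225,315,275,338),(440,200,470,250))])
E
```

```text
[0.58777144 0.31504095 0.19313099] [0.0012598936612114053, 0.0010181641252337377, 0.0017696062545329648]
throw 1.0047895409596057
bystander diff [np.float64(1.16), np.float64(1.45), np.float64(1.19), np.float64(2.17), np.float64(1.17)]
```

```bash
python3 -c "
from cell import env;print(env.sign_off())"
```

```text
the job is handed in; nothing more can be done
None
```

I hung the slotted carrier on the grey stand's pin, then pushed the dryer lever fully over, and handed the job in at about 21 s of the 54 s allowed. `sign_off` gives no verdict.

- **Carrier:** In the last pictures it hangs upright and free on the pin, between collar and head, with the plate in the gap. It met the pin at the expected height (tool tip at 0.204 m). It looks the same in the pictures before and after the lever push.
- **Dryer:** The lever reached its stop, with push force rising to 13 N while the position held. From the camera images it turned about 1.00 rad, and it stayed there once released.
- **Robot:** At hand-in the gripper was about 0.33 m up, clear of everything, with only noise on the force reading.
- **Other things:** Before-and-after image comparison showed no real change at the spare carrier, slide box, dishes and beaker, or flask. The tweezers area differed slightly more. I put that down to the moved carrier's shadow and did not check it further. The jar and the purple stand were not compared numerically; they look unmoved in the last picture.

Small disagreements: estimates of the dryer's yaw ranged from -2° to +1°, and the cameras differed by about 2 mm on the stand's position. Neither affected the result.

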